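Set the clamp screw of an inspection slide and run the slide home

ROBOT

A 6-joint arm with a two-finger parallel gripper is mounted at the origin on the work surface. World frame = base frame: x ahead of the robot, y to its left, z up, the work surface at z = 0. Lengths are in m, angles in rad, forces in N, time in s.
With the tool pointing down it reaches from about 0.25 to 0.725 m from the base axis. Payload 4 kg.
Tool frame: the origin (TCP) lies midway between the tips of the shut fingers; the grasp point (between the pads) lies 19 mm behind it; z points along the fingers, y is the direction in which the jaws open and shut (so a half turn about z gives the same grasp; the last joint's range is limited). The gripper opens to 85 mm and grips with 20 to 120 N. Pads are 22 mm wide; open, the fingers measure 114 mm over their backs; the gripper's body (76 mm by 85 mm) begins 54 mm behind the grasp point. The pads swing forward as they close: fully open they stand 13 mm farther back than shut.
Start: joints at [1.187, 0.241, 0.005, 1.335, 0, 1.571], TCP at [0.187, 0.464, 0.231] pointing down, gripper open.
Joint ranges: [-2.72, 2.72], [-1.05, 1.87], [-1.09, 1.28], [-1.99, 2.15], [-1.42, 1.44], [-3.14, 3.14]. Speed limits (rad/s): [2.79, 2.79, 3.14, 3.14, 3.14, 3.14].

INTERFACE

Orientations are given as a unit quaternion [x, y, z, w].
In Python, from workcell import bot, vision gives the robot as it stands. The module is installed in compiled form; this text tells all that it offers.
- The arm moves only by the tool send_rows, never from a script. Its argument "targets" is a list that holds one entry, the list of rows, each a list of 5 numbers: the shift along the world's x, y, z in cm, then the turn about the world's z in rad, then the finger opening in cm, from 0 to 8.54. A call has 1 to 12 rows; each row is the pose to reach, as a shift and turn from the pose commanded when the call began; what a row does not reach only later rows make up. A row lasts 1/8 s, in which the tool goes at most 62.5 mm and 10.7 degrees, less where a joint would pass 70% of its speed; a pose out of reach is approached as far as the arm can. A call with a gripper value outside its range is refused whole. The fingers move at their own pace and stop on an object; the grip force is fixed at half the most. Time passes only in rows, so rows that repeat a pose let the fingers close. It gives the time, the measured TCP pose, the force and the opening at its end, in the units of the state.
- bot.get_obs(): the state, without advancing time (a new reading comes with each control period).
- vision.camera(name): name is "side" or "top" or "wrist"; returns the picture (420x560x3 uint8, red, green, blue); there is no depth.
- vision.get_calibration(name): a dict with "vertical_fov" (degrees; the focal length in pixels is half the picture's height over the tangent of half this angle, whatever the lens; pixels are square), "cx", "cy" (the principal point, pixels), "k1" (the pictures are not rectified: a ray, as slopes to the right and down, at radius r is drawn at 1 + k1 r^2 times it, then the intrinsics apply), "rvec" (rotation vector, rad) and "tvec" (3), from world to camera coordinates, as OpenCV has them; the wrist camera has in their place "T_tool_cam" (4x4, takes a point from camera to tool coordinates, whose origin is the TCP and whose axes are the flange's). Camera axes: x right, y down, z forward; pixel columns grow to the right and rows downward; lengths in m; the calibration is good to about 2 mm. A picture is of the moment at which its call begins: read the wrist's pose just before it. get_calibration takes no time and is no camera call.
- bot.job_done(): hands the job in, once; it reports no verdict.
Trained networks look in the newest picture that a camera, given by its name, has taken for a name from the list of things; names that differ only in an ending like _2 or _b are one class to them, and where a whole thing is asked for, a point or a joint stands for the part that bears it (a point fixed in the world has none). Each returns a list of dicts, best first, with "score" (0 to 1); they miss things now and then, are a little off and sometimes report something else, mostly with a low value. They report only what shows in the picture. A call takes as long as a camera call.
- vision.boxes_of(target, camera): "uv" ([column, row] in pixels, amid what is visible of it).
The state is a dict: "clock": time; "joint_pos": joint angles; "joint_vel": joint speeds; "tau": joint torques, N m; "eef_pos": TCP position; "tool_rot": TCP orientation; "ft_force": force on the tool from outside, world axes, zero at the start; "ft_torque": the same for the moment, N m; "grip_width": finger opening in m.
Only numpy, scipy, OpenCV 4.12 (cv2) and the standard library are available. Lean on these libraries where they do the work, as an engineer would, in place of code of your own. Each camera call takes 0.05 s, during which the arm holds its last target.

TASK

The inspection slide under the lens needs its clamp screw set: turn the knurled thumbscrew on the saddle clockwise until it bottoms, firmly finger-tight and no more, then back it off a quarter turn so that the saddle slides with just its light drag. After that slide the saddle gently along its rail until it is fully home against the end stop, with the white table under the lens, and let go, leaving the screw as you set it. Do not knock the lens stand, and leave the lens cap, the spacer ring and the jar where they are.

Things in the scene. Friction and masses are not known exactly. Their poses are not given: they have to be found in the camera images.
- unit: the slide unit: an aluminium base plate 170 x 510 x 12 mm fixed to the bench, with a steel T-rail (68 mm wide, top 46 mm above the bench) that carries a dark blue-grey saddle, and a black lens stand at one end. Origin: on the bench under the rail's middle line; y runs along the rail towards the end stop and the lens stand, z up. The plate reaches from y = -220 to +290 mm, x = -85 to +85 mm
- saddle: dark plate 106 wide, 270 long, from 48 to 66 mm above the bench, with the white table; it carries the thumbscrew and, under the rail's edge, a clamp plate with a sprung drag shoe. Origin: middle of its underside. It slides along the unit's y, axes as the unit's: its origin starts 45 to 20 mm on the -y side of the unit's origin; at +45 mm it is home, its front against the black end stop
- push_face (a point): middle of the saddle's rear end face, the end away from the lens stand: a flat upright face 106 mm wide, from 48 to 66 mm above the bench (this point at 57 mm), that can be pushed along unit's +y. Behind it lies only the rail, 46 mm high. Axes as the unit's. With the screw a quarter turn back the saddle takes about 12 N to slide; with the screw tight it is locked
- screw_head (a point): centre of the thumbscrew's head: an upright knurled steel cylinder 30 mm across, 22 mm tall, 96 mm above the bench, free on all sides; 30 mm below its centre is the saddle's top, with a brass bush 21 mm wide and 8 mm tall. It stands 39 mm to the unit's -x and 65 mm to +y of push_face. A red bar on its top points along this point's x axis, which turns with the head; the head stays at its height
- liner: brass liner strip on the underside of the rail's edge (about 32 mm above the bench, shimmed up to 1 mm either way each time). Turning the head clockwise draws the clamp plate up to it: 0.1 to 0.5 turn from the start it bottoms, just where is found by feel. The thread drags 0.1 N m; past the bottom torque climbs 0.1 N m per 0.1 rad: 0.1 to 0.4 N m over the drag is finger-tight, more strains it
- stand: the black lens stand on the unit: a post block 60 x 60 x 110 mm with a steel rod, 255 mm along +y from the unit's origin, carrying a lens and a flat round black ring light (120 mm across, underside 207 mm above the bench). Origin: on the base plate's top right below the lens, 105 mm along +y from the unit's origin
- cap_mid (a point): a loose black lens cap, a disc 48 mm across and 12 mm high; this is its centre. Leave it alone
- spacer_mid (a point): a loose aluminium spacer ring, 40 mm across and 22 mm high; this is its centre. Leave it alone
- jar_mid (a point): a loose small white jar with a yellow cap, 44 mm across and 50 mm high; this is its centre. Leave it alone

How it is judged:
By the outcome, as a careful person would: the job done as asked, in the order asked, and still so for the second after the job is handed in, with the robot touching nothing.
It also fails if it takes over 64 s, if anything falls off the work surface, if the arm or the gripper's body presses on something with over 40 N, if the wrist force passes 120 N, or if a joint passes its speed limit or range.

## Working session

There is one attempt and no reset: what is moved stays moved. The work goes in short steps, Python scripts to look and compute and a tool call to move; the robot and the scene stay as the last step left them, time stands still between calls to the robot, and variables do not carry over. Pictures are saved under pics/ and viewed, and the job is handed in when it is done.

Besides the shell and the picture viewer there is one more tool, called after "Request:" as name(argument=value, ...) on one line, values as JSON. send_rows: Moves the arm, as the interface text tells. Its arguments: {"type":"object","properties":{"targets":{"type":"array"}},"required":["targets"]}

```bash
mkdir -p pics; cat > h.py <<'E'
import numpy as np, cv2
from workcell import bot, vision
from scipy.spatial.transform import Rotation as R
def pic(n,f):
    im=vision.camera(n); cv2.imwrite('pics/'+f,im[:,:,::-1]); return im
def cam(n,obs=None):
    c=vision.get_calibration(n); f=210/np.tan(np.radians(c['vertical_fov'])/2)
    if 'rvec' in c:
        Rm=R.from_rotvec(np.ravel(c['rvec'])).as_matrix(); t=np.ravel(c['tvec'])
    else:
        o=obs or bot.get_obs(); T=np.eye(4); T[:3,:3]=R.from_quat(o['tool_rot']).as_matrix(); T[:3,3]=o['eef_pos']
        M=np.linalg.inv(T@np.array(c['T_tool_cam'])); Rm=M[:3,:3]; t=M[:3,3]
    return c,f,Rm,t
def proj(C,P):
    c,f,Rm,t=C; q=Rm@np.asarray(P,float)+t; s=q[:2]/q[2]; s=s*(1+c['k1']*(s@s)); return s*f+[c['cx'],c['cy']]
def ray(C,uv):
    c,f,Rm,t=C; d=(np.array(uv,float)-[c['cx'],c['cy']])/f; s=d.copy()
    for _ in range(30): s=d/(1+c['k1']*(s@s))
    return -Rm.T@t, Rm.T@np.array([s[0],s[1],1])
def atz(C,uv,z):
    o,d=ray(C,uv); return o+d*(z-o[2])/d[2]
E
python3 - <<'E'
from h import *
print(bot.get_obs())
for n in ['side','top','wrist']:
    pic(n,f'a_{n}.png'); print(n,vision.get_calibration(n))
    C=cam(n)
    for t in ['unit','saddle','push_face','screw_head','stand','cap_mid','spacer_mid','jar_mid']:
        for d in vision.boxes_of(t,n)[:2]: print(t,d, atz(C,d['uv'],{'screw_head':.096}.get(t,.05)).round(3))
E
```

```text
{'clock': 0.0, 'joint_pos': array([ 1.18699448e+00,  2.41443097e-01,  3.71913243e-03,  1.33520181e+00,
       -4.82947488e-06,  1.57077427e+00]), 'joint_vel': array([-1.01418894e-03, -6.30060707e-04,  1.11856584e-03, -9.84927896e-04,
       -8.24257157e-05, -5.07550990e-04]), 'tau': array([ 5.66977524e-04, -3.72315967e+01,  2.52408206e+01,  1.68066868e-02,
        2.31676916e-05, -1.28447729e-05]), 'eef_pos': array([0.18698743, 0.46303361, 0.23039598]), 'tool_rot': array([ 1.90714332e-01,  9.81645002e-01, -1.04563622e-03, -2.00710608e-04]), 'ft_force': array([ 0.37366252,  0.38885985, -0.41327902]), 'ft_torque': array([-0.03616774, -0.02903925,  0.03533693]), 'grip_width': 0.08540387751718341}
side {'vertical_fov': 44.256522955691786, 'cx': 283.8239454098772, 'cy': 211.52438095756176, 'k1': -0.06306693375203734, 'rvec': array([ 0.88384728, -2.60354143,  0.93536394]), 'tvec': array([0.44848453, 0.313146  , 0.54157856])}
unit {'uv': [189.1, 279.6], 'score': 0.78} [0.61  0.147 0.05 ]
saddle {'uv': [292.4, 258.8], 'score': 0.86} [0.522 0.039 0.05 ]
push_face {'uv': [291.5, 263.6], 'score
[... 916 characters left out ...]
0.469 -0.017  0.096]
stand {'uv': [128.5, 198.0], 'score': 0.57} [0.592 0.247 0.05 ]
spacer_mid {'uv': [297.8, 162.1], 'score': 0.73} [ 0.657 -0.031  0.05 ]
jar_mid {'uv': [225.3, 150.1], 'score': 0.78} [0.675 0.089 0.05 ]
wrist {'vertical_fov': 62.27349270489114, 'cx': 284.26318862426723, 'cy': 205.33708978284645, 'k1': 0.006984235406511725, 'T_tool_cam': array([[-1.71958026e-04, -9.48424156e-01, -3.17004086e-01,
         8.21286504e-02],
       [ 9.99999606e-01, -4.39113390e-04,  7.71308002e-04,
        -3.31651572e-04],
       [-8.70727880e-04, -3.17003829e-01,  9.48423858e-01,
        -1.42721377e-01],
       [ 0.00000000e+00,  0.00000000e+00,  0.00000000e+00,
         1.00000000e+00]])}
```

```bash
python3 -c "
import cv2
for n in ['top','side']:
  a=cv2.imread(f'pics/a_{n}.png'); cv2.imwrite(f'pics/b_{n}.png',cv2.resize(a,(800,600),interpolation=cv2.INTER_CUBIC))"
```

```text
(no output)
```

View pics/b_top.png

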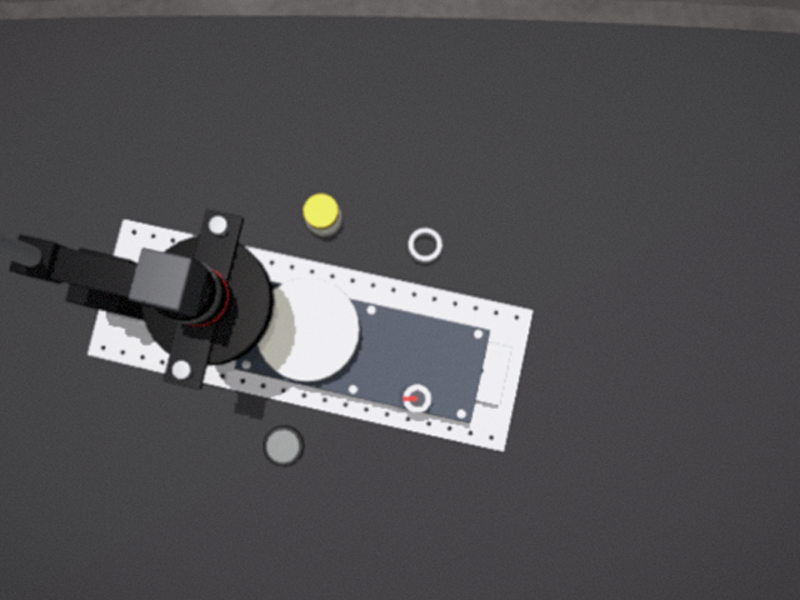

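View pics/b_side.png

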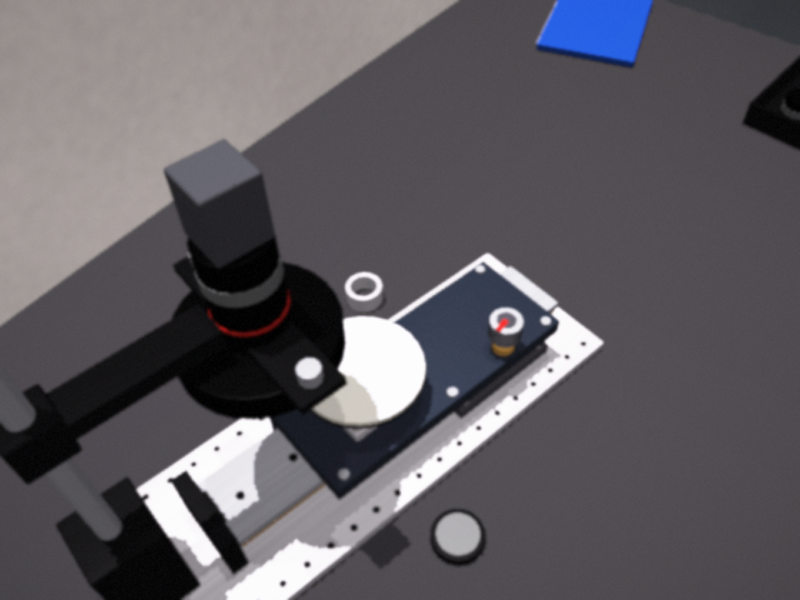

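View pics/a_wrist.png

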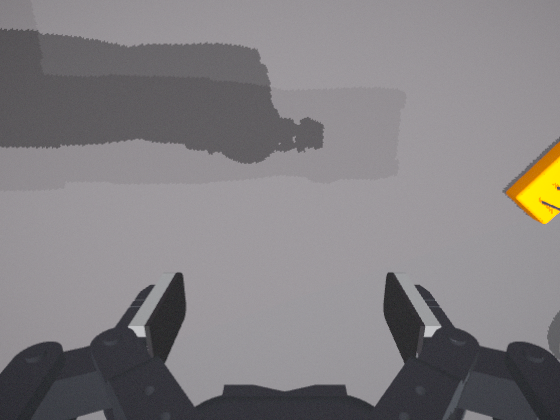

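The top view shows the unit lying mostly along world +y (picture left), with the plate corners at about (533,310), (504,451), (90,354) and (124,220) in the 800-wide image. The screw is at (416,398) with its red bar pointing left. The cap, ring and jar are clear of the path. Next I fit the unit's pose.

```bash
python3 - <<'E'
from h import *
C=cam('top')
pts=[((533,310),(85,-220)),((504,451),(-85,-220)),((90,354),(-85,290)),((124,220),(85,290))]
W=[];U=[]
for uv,u in pts:
    w=atz(C,np.array(uv)*0.7,.012)[:2]; W.append(w);U.append(np.array(u)/1000); print(w.round(4))
W=np.array(W);U=np.array(U)
H=(U-U.mean(0)).T@(W-W.mean(0)); u,s,v=np.linalg.svd(H); Rm=v.T@u.T; t=W.mean(0)-Rm@U.mean(0)
print('R',Rm,'yaw',np.arctan2(Rm[1,0],Rm[0,0]),'t',t,'res',(U@Rm.T+t-W).round(4), np.linalg.det(Rm))
# red bar & screw ring
for n,c,tip in [('top',(416,398),(404,399)),('side',(506,323),(500,326))]:
    D=cam(n);a=atz(D,np.array(c)*.7,.107);b=atz(D,np.array(tip)*.7,.107);print(n,a,b,'bar yaw',np.arctan2(*(b-a)[1::-1]))
    print('unit coords screw',Rm.T@(a[:2]-t))
# saddle rear corners top (800)
for uv in [(490,330),(470,423)]:
    a=atz(C,np.array(uv)*.7,.066)[:2];print(a,Rm.T@(a-t))
E
python3 -c "
import cv2
a=cv2.imread('pics/a_top.png')[220:320,230:370]; cv2.imwrite('pics/c_top.png',cv2.resize(a,(784,560),interpolation=cv2.INTER_CUBIC))"
```

```text
[ 0.5718 -0.162 ]
[ 0.4051 -0.1282]
[0.5081 0.3691]
[0.6729 0.3371]
R [[ 0.97978313  0.20006253]
 [-0.20006253  0.97978313]] yaw -0.20142173775854263 t [0.53248518 0.06970333] res [[-0.     -0.0009]
 [ 0.     -0.0006]
 [-0.0009  0.0018]
 [ 0.0009 -0.0002]] 1.0000000000000002
top [ 0.46686799 -0.021737    0.107     ] [ 0.46558656 -0.00912116  0.107     ] bar yaw 1.6720219936465455
unit coords screw [-0.04599684 -0.10271924]
side [ 0.46588128 -0.01739536  0.107     ] [ 0.46828474 -0.01133371  0.107     ] bar yaw 1.1933082399038228
unit coords screw [-0.0478322  -0.09866278]
[ 0.54305504 -0.10417011] [ 0.04514173 -0.16824363]
[ 0.43974028 -0.0828094 ] [-0.06035781 -0.16798418]
```

View pics/c_top.png

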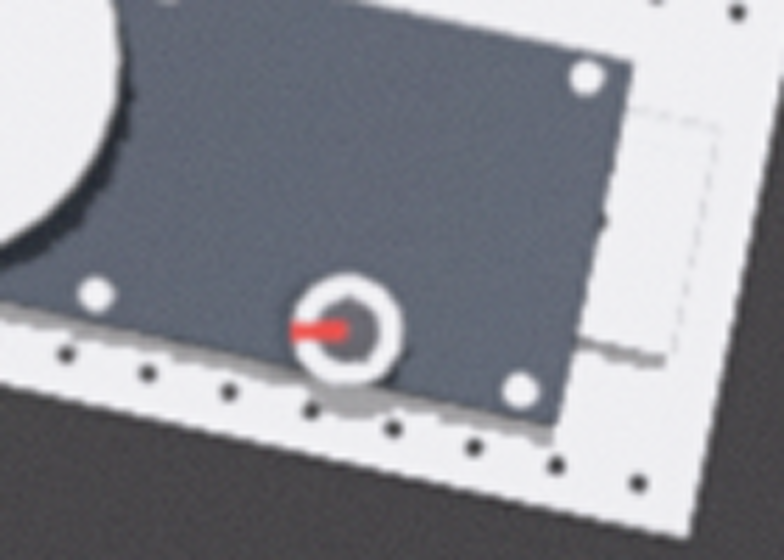

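Request:
send_rows(targets=[[[2.3,-4.0,0,0.15,8.5],[4.6,-8.0,0,0.3,8.5],[7.0,-12.0,0,0.45,8.5],[9.3,-16.0,0,0.6,8.5],[11.6,-20,0,0.75,8.5],[14,-24,0,0.9,8.5],[16.3,-28,0,1.05,8.5],[18.6,-32,0,1.2,8.5],[21,-36,0,1.35,8.5],[23.3,-40,0,1.5,8.5],[25.6,-44,0,1.65,8.5],[28,-48.4,0,1.8,8.5]]])

```text
clock: 2.85
eef_pos: [0.4679, -0.0217, 0.2315]
tool_rot: [-0.652, 0.758, -0.0, 0.0]
ft_force: [0.0, 1.1, 0.0]
grip_width: 0.0852
```

Request:
send_rows(targets=[[[0,0,0,0,6],[0,0,0,0,6]]])

```text
clock: 3.1
eef_pos: [0.4668, -0.0202, 0.2311]
tool_rot: [-0.65, 0.76, 0.001, -0.0]
ft_force: [-0.8, 0.1, -0.3]
grip_width: 0.0599
```

```bash
cat > look.py <<'E'
from h import *
import sys
o=bot.get_obs(); pic('wrist',sys.argv[1]); C=cam('wrist',o)
print(o['clock'],o['eef_pos'].round(4),o['joint_pos'].round(3),o['ft_force'].round(2),o['ft_torque'].round(3),o['grip_width'])
T=R.from_quat(o['tool_rot']).as_matrix(); print('jaw yaw',np.arctan2(T[1,1],T[0,1]),'tilt',T[:,2].round(4))
for d in vision.boxes_of('screw_head','wrist')[:2]: print(d,atz(C,d['uv'],.096),atz(C,d['uv'],.107))
E
python3 look.py d.png
```

```text
3.1 [ 0.4668 -0.0202  0.2311] [-0.044  0.177 -0.077  1.318  0.    -1.458] [-0.78  0.12 -0.34] [0.019 0.041 0.057] 0.059870499967787
jaw yaw 2.9855425744679267 tilt [-1.e-03  5.e-04 -1.e+00]
{'uv': [283.1, 188.4], 'score': 0.73} [ 0.46646882 -0.02352236  0.096     ] [ 0.46596525 -0.02660007  0.107     ]
```

View pics/d.png

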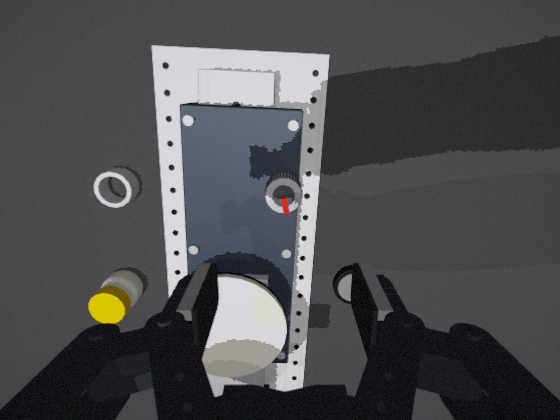

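```bash
python3 -c "
import cv2
a=cv2.imread('pics/d.png')[160:230,240:330]; cv2.imwrite('pics/d2.png',cv2.resize(a,(720,560),interpolation=cv2.INTER_CUBIC))"
```

```text
(no output)
```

View pics/d2.png

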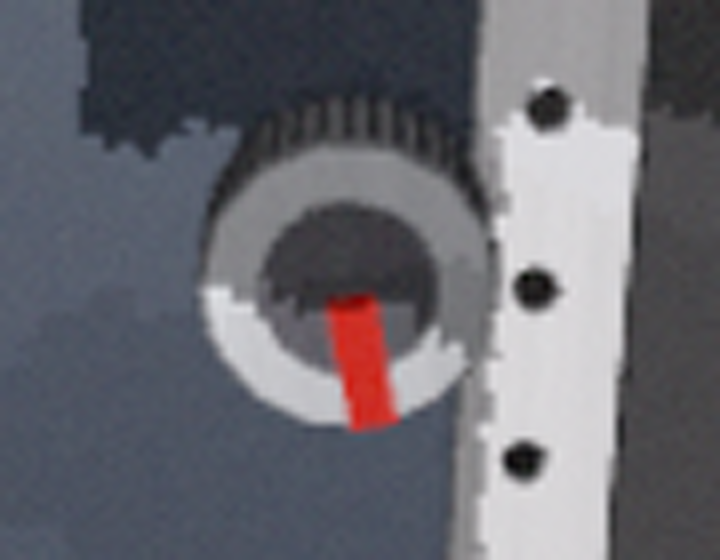

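```bash
python3 - <<'E'
from h import *
C=cam('wrist')
f=lambda z:atz(C,(240+z[0]/8,160+z[1]/8),.107)
c=f((347,287));b=f((373,425)); print(c,b,np.arctan2(*(b-c)[1::-1]))
a=f((350,299));print(np.arctan2(*(b-a)[1::-1]))
# saddle rear corners z .066
p=atz(C,(181,106),.066);q=atz(C,(302,110),.066);print(p,q,(p+q)/2,np.arctan2(*(p-q)[1::-1]))
E
```

```text
[ 0.46667626 -0.01960204  0.107     ] [ 0.46632447 -0.00464055  0.107     ] 1.5943048018933006
1.5889549717023754
[ 0.54247727 -0.09965376  0.066     ] [ 0.44107625 -0.08063006  0.066     ] [ 0.49177676 -0.09014191  0.066     ] -0.1854527861594846
```

The wrist view shows the head's top centred at pixel (283,196), which puts it at (0.4667, -0.0196), directly under the tool. The red bar's yaw is about 1.59. I'll lower and grip.

Request:
send_rows(targets=[[[0,0,-3,0,6],[0,0,-6,0,6],[0,0,-9,0,6],[0,0,-12,0,6],[0,0,-14,0,6],[0,0,-15,0,6],[0,0,-15.5,0,6],[0,0,-15.5,0,6]]])

```text
clock: 4.2
eef_pos: [0.4675, -0.02, 0.0767]
tool_rot: [-0.651, 0.759, -0.0, 0.0]
ft_force: [-0.2, 0.4, -0.1]
grip_width: 0.0596
```

```bash
python3 look.py e.png
```

```text
4.2 [ 0.4675 -0.02    0.0767] [-0.043  0.309 -0.336  0.925  0.    -1.46 ] [-0.2   0.43 -0.12] [ 0.029 -0.008  0.028] 0.05963675303640882
jaw yaw 2.987564758340297 tilt [ 7.e-04  0.e+00 -1.e+00]
{'uv': [285.9, 296.6], 'score': 0.66} [ 0.46618148 -0.02081011  0.096     ] [ 0.4651315  -0.02796185  0.107     ]
```

View pics/e.png

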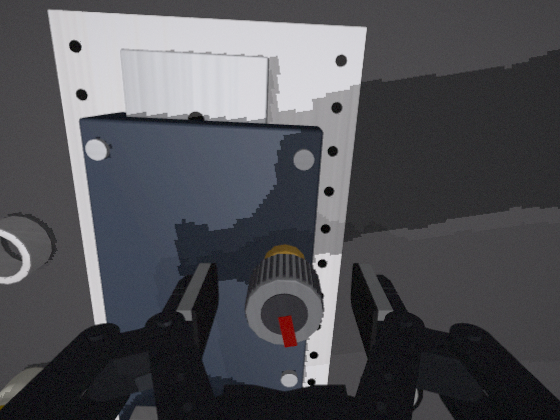

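The head is centred between the pads (top at about (284,308)), so I close the gripper.

Request:
send_rows(targets=[[[0,0,0,0,2.5],[0,0,0,0,2.5],[0,0,0,0,2.5],[0,0,0,0,2.5],[0,0,0,0,2.5]]])

```text
clock: 4.92
eef_pos: [0.4676, -0.0205, 0.077]
tool_rot: [-0.65, 0.76, -0.0, 0.0]
ft_force: [-1.0, 0.2, 6.3]
grip_width: 0.0282
```

```bash
python3 look.py f.png
```

```text
4.925 [ 0.4676 -0.0205  0.077 ] [-0.044  0.309 -0.336  0.925 -0.    -1.46 ] [-1.    0.2   6.34] [ 0.013  0.27  -0.005] 0.028150050252489893
jaw yaw 2.986832260949958 tilt [ 1.1e-03 -1.0e-04 -1.0e+00]
{'uv': [287.7, 299.2], 'score': 0.85} [ 0.46578865 -0.01970338  0.096     ] [ 0.46477703 -0.02697199  0.107     ]
```

Request:
send_rows(targets=[[[0,0,0,-0.1,2.5],[0,0,0,-0.2,2.5],[0,0,0,-0.3,2.5],[0,0,0,-0.4,2.5],[0,0,0,-0.4,2.5]]])

```text
clock: 5.65
eef_pos: [0.4678, -0.0205, 0.077]
tool_rot: [-0.486, 0.874, -0.0, 0.001]
ft_force: [-1.2, -0.8, 5.3]
grip_width: 0.0281
```

```bash
cat > ft.py <<'E'
from h import *
o=bot.get_obs();T=R.from_quat(o['tool_rot']).as_matrix()
print(o['clock'],o['eef_pos'].round(4),'yaw',round(np.arctan2(T[1,1],T[0,1]),4),'q6',o['joint_pos'][5].round(3),'F',o['ft_force'].round(2),'M',o['ft_torque'].round(3),'tau6',o['tau'][5].round(3),o['grip_width'].round(4))
E
python3 ft.py; python3 look.py g.png
```

```text
5.65 [ 0.4678 -0.0205  0.077 ] [-0.044  0.309 -0.336  0.925 -0.    -1.059] [-1.17 -0.76  5.34] [-0.025  0.227 -0.108] 0.028135294959431453
jaw yaw 2.5861875361298 tilt [ 1.4e-03 -2.0e-04 -1.0e+00]
{'uv': [283.7, 299.5], 'score': 0.89} [ 0.467813   -0.02006664  0.096     ] [ 0.46391597 -0.02630062  0.107     ]
{'uv': [214.1, 244.6], 'score': 0.37} [ 0.477759   -0.05549196  0.096     ] [ 0.47297721 -0.05857462  0.107     ]Traceback (most recent call last):
  File "ft.py", line 3, in <module>
    print(o['clock'],o['eef_pos'].round(4),'yaw',round(np.arctan2(T[1,1],T[0,1]),4),'q6',o['joint_pos'][5].round(3),'F',o['ft_force'].round(2),'M',o['ft_torque'].round(3),'tau6',o['tau'][5].round(3),o['grip_width'].round(4))
                                                                                                                                                                                                       ^^^^^^^^^^^^^^^^^^^^^
AttributeError: 'float' object has no attribute 'round'
```

View pics/g.png

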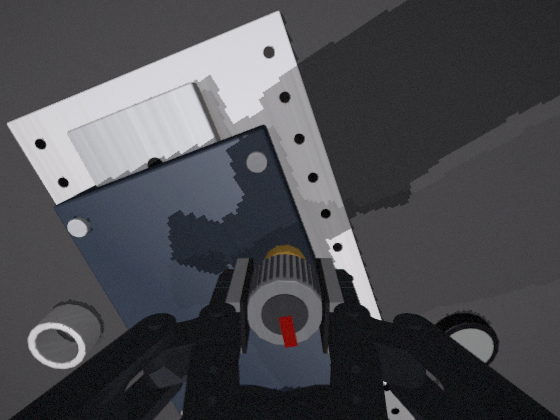

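Request:
send_rows(targets=[[[0,0,0,-0.1,2.5],[0,0,0,-0.2,2.5]]])

```text
clock: 6.0
eef_pos: [0.4678, -0.0206, 0.077]
tool_rot: [-0.395, 0.918, -0.0, 0.001]
ft_force: [-0.2, -0.7, 5.0]
grip_width: 0.0284
```

```bash
sed -i "s/o\['grip_width'\].round(4)/round(o['grip_width'],4)/" ft.py; python3 ft.py; python3 ft.py
```

```text
6.0 [ 0.4678 -0.0206  0.077 ] yaw 2.384 q6 -0.857 F [-0.16 -0.69  5.04] M [-0.067  0.167  0.217] tau6 -0.507 0.0284
6.0 [ 0.4678 -0.0206  0.077 ] yaw 2.384 q6 -0.857 F [-0.16 -0.69  5.04] M [-0.067  0.167  0.217] tau6 -0.507 0.0284
```

Request:
send_rows(targets=[[[0,0,0,-0.1,2.5]]])

```text
clock: 6.12
eef_pos: [0.4678, -0.0206, 0.077]
tool_rot: [-0.349, 0.937, -0.0, 0.001]
ft_force: [-0.7, -0.2, 5.2]
grip_width: 0.0283
```

```bash
python3 ft.py
```

```text
6.125 [ 0.4678 -0.0206  0.077 ] yaw 2.284 q6 -0.757 F [-0.7  -0.21  5.24] M [-0.191  0.155  0.152] tau6 -0.504 0.0283
```

Request:
send_rows(targets=[[[0,0,0,-0.1,2.5]]])

```text
clock: 6.25
eef_pos: [0.4679, -0.0206, 0.077]
tool_rot: [-0.302, 0.953, -0.0, 0.001]
ft_force: [-0.1, 0.1, 5.7]
grip_width: 0.0286
```

```bash
python3 ft.py
```

```text
6.25 [ 0.4679 -0.0206  0.077 ] yaw 2.1839 q6 -0.657 F [-0.12  0.14  5.69] M [-0.157  0.221  0.116] tau6 -0.502 0.0286
```

Request:
send_rows(targets=[[[0,0,0,-0.1,2.5]]])

```text
clock: 6.38
eef_pos: [0.4679, -0.0207, 0.077]
tool_rot: [-0.254, 0.967, -0.0, 0.001]
ft_force: [0.4, -0.2, 5.2]
grip_width: 0.0283
```

```bash
python3 ft.py
```

```text
6.375 [ 0.4679 -0.0207  0.077 ] yaw 2.0839 q6 -0.557 F [ 0.38 -0.24  5.16] M [-0.143  0.145  0.13 ] tau6 -0.5 0.0283
```

Request:
send_rows(targets=[[[0,0,0,-0.1,2.5]]])

```text
clock: 6.5
eef_pos: [0.4679, -0.0207, 0.077]
tool_rot: [-0.205, 0.979, -0.001, 0.001]
ft_force: [-0.2, -1.4, 5.2]
grip_width: 0.0283
```

```bash
python3 ft.py
```

```text
6.5 [ 0.4679 -0.0207  0.077 ] yaw 1.984 q6 -0.457 F [-0.18 -1.43  5.17] M [-0.148  0.16   0.185] tau6 -0.499 0.0283
```

Request:
send_rows(targets=[[[0,0,0,-0.1,2.5]]])

```text
clock: 6.62
eef_pos: [0.4679, -0.0207, 0.077]
tool_rot: [-0.156, 0.988, -0.001, 0.001]
ft_force: [-0.4, -1.2, 4.7]
grip_width: 0.0286
```

```bash
python3 ft.py
```

```text
6.625 [ 0.4679 -0.0207  0.077 ] yaw 1.8839 q6 -0.357 F [-0.4  -1.23  4.73] M [-0.154  0.136  0.119] tau6 -0.497 0.0286
```

Request:
send_rows(targets=[[[0,0,0,-0.1,2.5]]])

```text
clock: 6.75
eef_pos: [0.4679, -0.0208, 0.077]
tool_rot: [-0.106, 0.994, -0.001, 0.001]
ft_force: [0.3, -2.2, 4.7]
grip_width: 0.0283
```

```bash
python3 ft.py
```

```text
6.75 [ 0.4679 -0.0208  0.077 ] yaw 1.7838 q6 -0.257 F [ 0.3  -2.16  4.72] M [-0.226  0.117  0.209] tau6 -0.496 0.0283
```

Request:
send_rows(targets=[[[0,0,0,-0.1,2.5]]])

```text
clock: 6.88
eef_pos: [0.468, -0.0208, 0.077]
tool_rot: [-0.056, 0.998, -0.001, 0.001]
ft_force: [0.4, -0.6, 5.4]
grip_width: 0.0286
```

```bash
python3 ft.py
```

```text
6.875 [ 0.468  -0.0208  0.077 ] yaw 1.6839 q6 -0.157 F [ 0.44 -0.57  5.39] M [-0.261  0.148  0.135] tau6 -0.494 0.0286
```

Request:
send_rows(targets=[[[0,0,0,-0.1,2.5]]])

```text
clock: 7.0
eef_pos: [0.4679, -0.0208, 0.077]
tool_rot: [-0.007, 1.0, -0.001, 0.001]
ft_force: [0.3, -1.5, 4.8]
grip_width: 0.0288
```

```bash
python3 ft.py
```

```text
7.0 [ 0.4679 -0.0208  0.077 ] yaw 1.5839 q6 -0.057 F [ 0.32 -1.52  4.84] M [-0.205  0.098  0.234] tau6 -0.487 0.0288
```

Request:
send_rows(targets=[[[0,0,0,-0.1,2.5]]])

```text
clock: 7.12
eef_pos: [0.4679, -0.0209, 0.077]
tool_rot: [0.043, 0.999, -0.001, 0.001]
ft_force: [-1.2, -1.5, 3.9]
grip_width: 0.0284
```

```bash
python3 ft.py
```

```text
7.125 [ 0.4679 -0.0209  0.077 ] yaw 1.484 q6 0.043 F [-1.19 -1.46  3.94] M [-0.266  0.108  0.234] tau6 -0.407 0.0284
```

Request:
send_rows(targets=[[[0,0,0,-0.1,2.5]]])

```text
clock: 7.25
eef_pos: [0.4679, -0.0209, 0.0769]
tool_rot: [0.093, 0.996, -0.001, 0.001]
ft_force: [-0.7, -2.8, 4.3]
grip_width: 0.0286
```

```bash
python3 ft.py
```

```text
7.25 [ 0.4679 -0.0209  0.0769] yaw 1.3841 q6 0.143 F [-0.69 -2.84  4.25] M [-0.355  0.124  0.328] tau6 -0.331 0.0286
```

Request:
send_rows(targets=[[[0,0,0,-0.1,2.5]]])

```text
clock: 7.38
eef_pos: [0.4679, -0.021, 0.0769]
tool_rot: [0.143, 0.99, -0.001, 0.001]
ft_force: [-0.1, -1.6, 4.7]
grip_width: 0.0283
```

```bash
python3 ft.py
```

```text
7.375 [ 0.4679 -0.021   0.0769] yaw 1.2843 q6 0.243 F [-0.07 -1.57  4.7 ] M [-0.334  0.106  0.382] tau6 -0.255 0.0283
```

tau6 stayed flat until q6 ≈ -0.05, then rose linearly. The torque is now about 0.24 N m over the drag by tau6 and 0.25 by ft, so the screw is finger-tight. I'll take a reference picture of the bar, then back off.

```bash
cat > bar.py <<'E'
from h import *
import sys
o=bot.get_obs(); im=pic('wrist',sys.argv[1]); C=cam('wrist',o); T=R.from_quat(o['tool_rot']).as_matrix()
a=im.astype(int); m=((a[:,:,0]>100)&(a[:,:,1]<70)&(a[:,:,2]<70)).astype(np.uint8)
n,l,s,ce=cv2.connectedComponentsWithStats(m); k=1+np.argmax(s[1:,4]); vv,uu=np.nonzero(l==k)
P=np.array([atz(C,(u,v),.107)[:2] for u,v in zip(uu,vv)]); c=P.mean(0)
w,V=np.linalg.eigh(np.cov((P-c).T)); d=V[:,1]; 
ref=np.array([.4675,-.0202]); d=d*np.sign(d@(c-ref))
jy=np.arctan2(T[1,1],T[0,1]); y=np.arctan2(d[1],d[0]); print('n',len(uu),uu.mean(),vv.mean(),'bar yaw',y,'jaw',jy,'bar-jaw',(y-jy+np.pi)%(2*np.pi)-np.pi,'centre',c)
E
python3 bar.py h1.png; python3 ft.py
python3 - <<'E'
E
```

```text
n 394 287.79187817258884 331.42893401015226 bar yaw -0.09549584265291586 jaw 1.284325491929307 bar-jaw -1.3798213345822228 centre [ 0.47508203 -0.02183557]
7.425 [ 0.4679 -0.021   0.0769] yaw 1.2821 q6 0.245 F [-1.48 -1.66  3.44] M [-0.429  0.161  0.238] tau6 0.421 0.0281
```

View pics/h1.png

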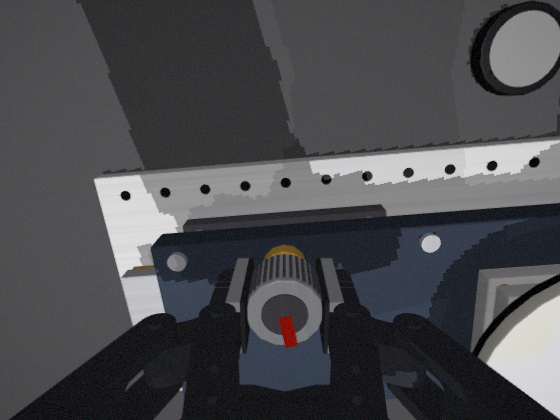

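The bar sits at yaw -0.0955, still fixed relative to the jaws with no slip, so the target is +1.475. I'll back off.

Request:
send_rows(targets=[[[0,0,0,0.14,2.5],[0,0,0,0.28,2.5],[0,0,0,0.42,2.5],[0,0,0,0.56,2.5],[0,0,0,0.7,2.5],[0,0,0,0.84,2.5],[0,0,0,0.98,2.5],[0,0,0,1.12,2.5],[0,0,0,1.26,2.5],[0,0,0,1.4,2.5],[0,0,0,1.54,2.5],[0,0,0,1.61,2.5]]])

```text
clock: 8.93
eef_pos: [0.4677, -0.0205, 0.077]
tool_rot: [-0.617, 0.787, -0.0, 0.0]
ft_force: [-1.5, -0.3, 6.2]
grip_width: 0.0279
```

Request:
send_rows(targets=[[[0,0,0,0,2.5],[0,0,0,0,2.5]]])

```text
clock: 9.18
eef_pos: [0.4677, -0.0205, 0.077]
tool_rot: [-0.616, 0.788, -0.0, 0.0]
ft_force: [-2.0, -0.9, 6.9]
grip_width: 0.0283
```

```bash
python3 bar.py h2.png; python3 ft.py
```

```text
n 388 287.9484536082474 331.55927835051546 bar yaw 1.5085101693310112 jaw 2.8984593800318326 bar-jaw -1.3899492107008213 centre [ 0.46763515 -0.01253134]
9.225 [ 0.4676 -0.0205  0.077 ] yaw 2.8986 q6 -1.371 F [-1.16 -0.33  5.05] M [-0.081  0.267  0.141] tau6 0.137 0.0283
```

Request:
send_rows(targets=[[[0,0,0,-0.04,2.5],[0,0,0,-0.04,2.5]]])

```text
clock: 9.48
eef_pos: [0.4677, -0.0205, 0.077]
tool_rot: [-0.6, 0.8, -0.0, 0.0]
ft_force: [-1.5, -0.6, 6.9]
grip_width: 0.0287
```

```bash
python3 bar.py h3.png; python3 ft.py
```

```text
n 386 287.8445595854922 331.54404145077723 bar yaw 1.4603369702721554 jaw 2.857811647329585 bar-jaw -1.3974746770574296 centre [ 0.46802823 -0.0125554 ]
9.525 [ 0.4677 -0.0205  0.077 ] yaw 2.858 q6 -1.331 F [-0.97 -0.    6.31] M [-0.106  0.268 -0.037] tau6 -0.054 0.0283
```

The head is at 1.460 against the 1.475 target, within measuring noise. I'll release, rise, and go behind the rear face.

Request:
send_rows(targets=[[[0,0,0,0,4],[0,0,0,0,6],[0,0,0,0,6],[0,0,2,0,6],[0,0,5,0,6],[0,0,8,0,6],[0,0,8,0,6]]])

```text
clock: 10.4
eef_pos: [0.4691, -0.0204, 0.1585]
tool_rot: [-0.6, 0.8, -0.002, 0.002]
ft_force: [0.5, 0.1, 0.6]
grip_width: 0.0599
```

```bash
python3 bar.py i.png; python3 ft.py
```

```text
n 165 289.4787878787879 242.01818181818183 bar yaw 1.479196454498465 jaw 2.8571933529038467 bar-jaw -1.3779968984053816 centre [ 0.46779033 -0.01273401]
10.45 [ 0.468  -0.0204  0.157 ] yaw 2.8572 q6 -1.33 F [ 0.13  0.59 -0.13] M [-0.005 -0.024 -0.015] tau6 -0.001 0.0602
```

View pics/i.png

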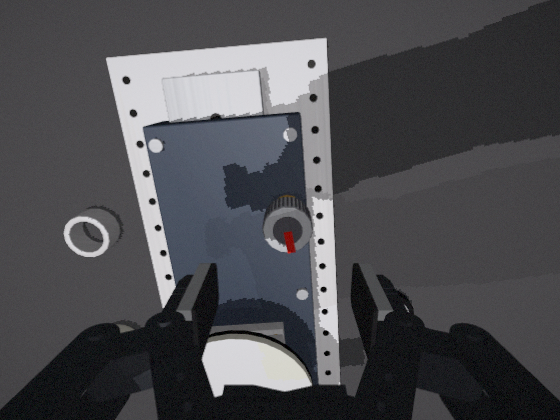

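The screw is free with its bar at (289,242), yaw 1.479, so it held. The rear-edge corners are at (143,126) and (299,113).

```bash
python3 - <<'E'
from h import *
C=cam('wrist')
p=atz(C,(143.5,126.5),.066);q=atz(C,(299,113),.066);print(p,q,(p+q)/2,np.arctan2(*(p-q)[1::-1]),np.linalg.norm(p-q))
E
```

```text
[ 0.54021025 -0.10208903  0.066     ] [ 0.43963256 -0.08170432  0.066     ] [ 0.48992141 -0.09189667  0.066     ] -0.19996749689857302 0.1026226449011407
```

Request:
send_rows(targets=[[[0.5,-3,0,0.04,4],[1,-6,0,0.08,2],[1.5,-9,0,0.08,0],[1.7,-11,0,0.08,0],[1.7,-11,0,0.08,0],[1.7,-11,0,0.08,0]]])

```text
clock: 11.2
eef_pos: [0.4834, -0.1298, 0.1552]
tool_rot: [-0.631, 0.776, 0.001, -0.001]
ft_force: [1.1, -0.0, -0.2]
grip_width: 0.0003
```

```bash
python3 ft.py; python3 -c "
from h import *
pic('side','j_side.png')"
```

```text
11.2 [ 0.4834 -0.1298  0.1552] yaw 2.9371 q6 -1.629 F [ 1.13 -0.03 -0.18] M [-0.017 -0.047  0.008] tau6 0.0 0.0003
```

View pics/j_side.png

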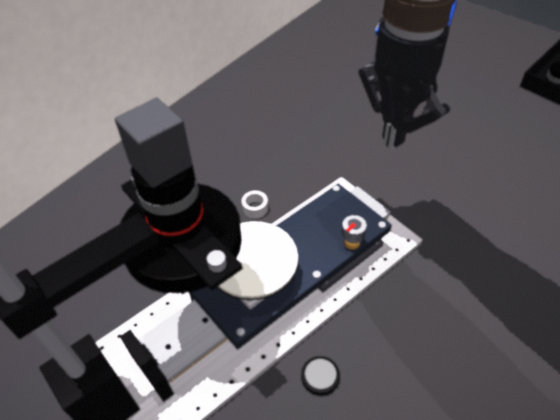

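The tool is 38 mm behind the face and on its middle line, so I lower it.

Request:
send_rows(targets=[[[0,0,-3,0,0],[0,0,-6,0,0],[0,0,-8.5,0,0],[0,0,-9.6,0,0],[0,0,-10.1,0,0],[0,0,-10.1,0,0]]])

```text
clock: 12.0
eef_pos: [0.4846, -0.1303, 0.0557]
tool_rot: [-0.631, 0.775, -0.0, 0.0]
ft_force: [-0.9, 0.0, 0.1]
grip_width: -0.0
```

```bash
python3 ft.py; python3 -c "
from h import *
pic('wrist','k.png')"
```

```text
12.0 [ 0.4846 -0.1303  0.0557] yaw 2.9374 q6 -1.629 F [-0.9   0.04  0.12] M [ 0.013 -0.021  0.058] tau6 0.0 -0.0
```

View pics/k.png

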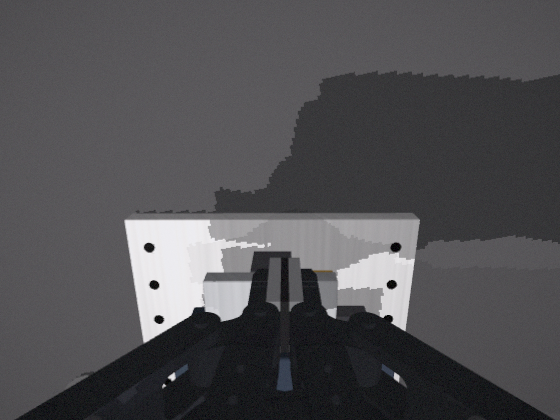

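Request:
send_rows(targets=[[[0.2,1.0,-0.1,0,0],[0.4,1.9,-0.1,0,0],[0.5,2.3,-0.1,0,0],[0.54,2.6,-0.1,0,0],[0.6,2.9,-0.1,0,0],[0.66,3.2,-0.1,0,0],[0.72,3.5,-0.1,0,0]]])

```text
clock: 12.92
eef_pos: [0.4906, -0.0994, 0.0545]
tool_rot: [-0.63, 0.777, -0.003, -0.003]
ft_force: [-2.7, -11.3, 1.0]
grip_width: 0.0002
```

```bash
python3 ft.py
```

```text
12.925 [ 0.4906 -0.0994  0.0545] yaw 2.934 q6 -1.558 F [ -2.74 -11.26   0.96] M [-2.387e+00  5.920e-01 -2.000e-03] tau6 -0.028 0.0002
```

The contact force is 11.6 N, so the saddle is sliding with its light drag. I continue.

Request:
send_rows(targets=[[[0.06,0.3,0,0,0],[0.12,0.6,0,0,0],[0.18,0.9,0,0,0],[0.24,1.2,0,0,0],[0.3,1.5,0,0,0],[0.36,1.8,0,0,0],[0.42,2.1,0,0,0],[0.48,2.4,0,0,0],[0.54,2.7,0,0,0],[0.6,3.0,0,0,0],[0.66,3.3,0,0,0],[0.72,3.6,0,0,0]]])

```text
clock: 14.42
eef_pos: [0.4979, -0.0635, 0.0544]
tool_rot: [-0.63, 0.777, -0.003, -0.003]
ft_force: [-1.5, -11.7, 2.4]
grip_width: -0.0001
```

```bash
python3 ft.py; python3 -c "
from h import *
pic('side','l_side.png');pic('wrist','l_w.png')"
```

```text
14.425 [ 0.4979 -0.0635  0.0544] yaw 2.9336 q6 -1.484 F [ -1.55 -11.74   2.36] M [-2.403  0.448  0.042] tau6 -0.033 -0.0001
```

View pics/l_side.png

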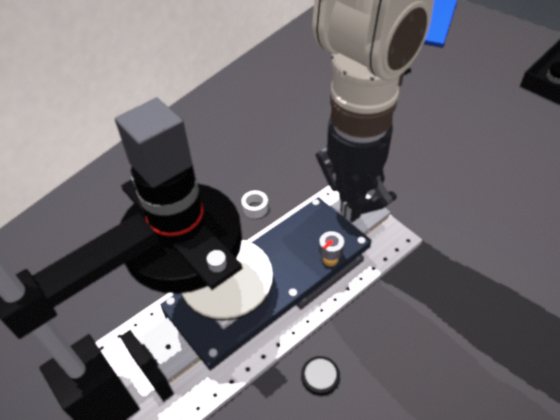

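The saddle is part way along, and its front still has to reach the black stop at about (145,365). The arm is well clear of the lens. I continue.

Request:
send_rows(targets=[[[0.06,0.3,0,0,0],[0.12,0.6,0,0,0],[0.18,0.9,0,0,0],[0.24,1.2,0,0,0],[0.3,1.5,0,0,0],[0.36,1.8,0,0,0],[0.4,2.0,0,0,0]]])

```text
clock: 15.4
eef_pos: [0.5021, -0.0435, 0.0544]
tool_rot: [-0.63, 0.777, -0.003, -0.003]
ft_force: [-2.1, -12.5, 2.0]
grip_width: 0.0001
```

```bash
python3 ft.py; python3 -c "
from h import *
pic('side','m_side.png')"
```

```text
15.4 [ 0.5021 -0.0435  0.0544] yaw 2.9338 q6 -1.444 F [ -2.11 -12.46   1.97] M [-2.425e+00  4.100e-01 -1.000e-03] tau6 -0.02 0.0001
```

View pics/m_side.png

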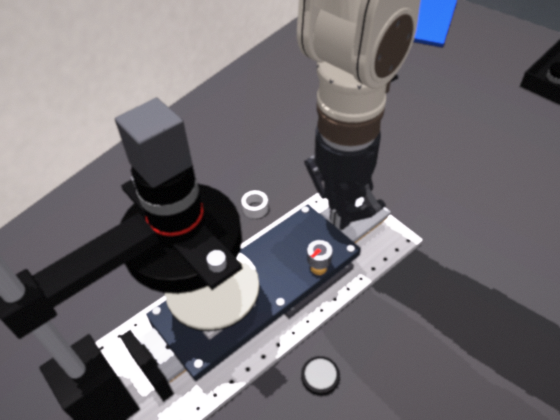

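Request:
send_rows(targets=[[[0.05,0.25,0,0,0],[0.1,0.5,0,0,0],[0.15,0.75,0,0,0],[0.2,1.0,0,0,0]]])

```text
clock: 15.95
eef_pos: [0.5041, -0.0336, 0.0545]
tool_rot: [-0.63, 0.777, -0.003, -0.003]
ft_force: [-1.9, -10.8, 1.4]
grip_width: -0.0001
```

```bash
python3 ft.py
```

```text
15.95 [ 0.5041 -0.0336  0.0545] yaw 2.9336 q6 -1.424 F [ -1.87 -10.8    1.36] M [-2.435  0.427  0.015] tau6 -0.031 -0.0001
```

Request:
send_rows(targets=[[[0.03,0.15,0,0,0],[0.06,0.3,0,0,0],[0.09,0.45,0,0,0]]])

```text
clock: 16.32
eef_pos: [0.505, -0.0291, 0.0545]
tool_rot: [-0.63, 0.777, -0.003, -0.003]
ft_force: [-1.6, -11.2, 1.6]
grip_width: 0.0
```

Request:
send_rows(targets=[[[0.03,0.15,0,0,0],[0.06,0.3,0,0,0]]])

```text
clock: 16.58
eef_pos: [0.5056, -0.0261, 0.0544]
tool_rot: [-0.63, 0.777, -0.003, -0.003]
ft_force: [-2.0, -11.2, 2.3]
grip_width: -0.0003
```

```bash
python3 ft.py;python3 -c "
from h import *
pic('side','n_side.png')"
```

```text
16.575 [ 0.5056 -0.0261  0.0544] yaw 2.9337 q6 -1.409 F [ -2.03 -11.17   2.34] M [-2.441  0.386 -0.017] tau6 -0.018 -0.0003
```

View pics/n_side.png

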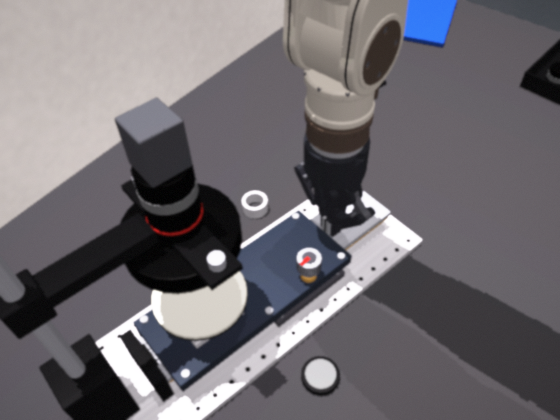

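The remaining gap at the stop is about 8 mm, so I use 1 mm rows with a force check after each call.

Request:
send_rows(targets=[[[0.02,0.1,0,0,0],[0.04,0.2,0,0,0],[0.06,0.3,0,0,0]]])

```text
clock: 17.0
eef_pos: [0.506, -0.0242, 0.0545]
tool_rot: [-0.63, 0.777, -0.004, -0.004]
ft_force: [-1.9, -16.3, 3.5]
grip_width: 0.0003
```

Request:
send_rows(targets=[[[0.02,0.1,0,0,0],[0.04,0.2,0,0,0]]])

```text
clock: 17.25
eef_pos: [0.506, -0.0242, 0.0545]
tool_rot: [-0.629, 0.777, -0.005, -0.006]
ft_force: [-2.8, -21.2, 3.4]
grip_width: -0.0001
```

Request:
send_rows(targets=[[[0.02,0.1,0,0,0],[0.04,0.2,0,0,0]]])

```text
clock: 17.5
eef_pos: [0.506, -0.0241, 0.0545]
tool_rot: [-0.629, 0.778, -0.007, -0.007]
ft_force: [-4.6, -27.1, 5.4]
grip_width: 0.0003
```

Request:
send_rows(targets=[[[0.02,0.1,0,0,0]]])

```text
clock: 17.62
eef_pos: [0.506, -0.0241, 0.0546]
tool_rot: [-0.628, 0.778, -0.008, -0.008]
ft_force: [-5.6, -29.0, 5.8]
grip_width: 0.0
```

The saddle stopped at y = -0.0241 while the force climbed, so it is against the stop. I'll back away and look.

Request:
send_rows(targets=[[[-0.1,-0.5,0,0,0],[-0.2,-1,0,0,0],[-0.6,-3,0,0,0],[-0.8,-4,0,0,0],[-0.8,-4,4,0,0],[-0.8,-5,8,0,0],[-0.8,-8,12,0,0],[-0.8,-11,14,0,0],[-0.8,-11,14,0,0]]])

```text
clock: 18.75
eef_pos: [0.5011, -0.1254, 0.1963]
tool_rot: [-0.63, 0.776, -0.002, 0.002]
ft_force: [0.8, 0.4, 0.1]
grip_width: 0.0003
```

```bash
python3 ft.py;python3 bar.py o_w.png; python3 -c "
from h import *
for n in ['side','top']:
  a=pic(n,'t.png'); cv2.imwrite(f'pics/o_{n}.png',cv2.resize(a[:,:,::-1],(800,600),interpolation=cv2.INTER_CUBIC))
"
```

```text
18.75 [ 0.5011 -0.1254  0.1963] yaw 2.9344 q6 -1.609 F [0.79 0.36 0.08] M [ 0.019  0.006 -0.006] tau6 -0.1 0.0003Traceback (most recent call last):
  File "bar.py", line 5, in <module>
    n,l,s,ce=cv2.connectedComponentsWithStats(m); k=1+np.argmax(s[1:,4]); vv,uu=np.nonzero(l==k)
                                                      ~~~~~~~~~^^^^^^^^^
    return _wrapfunc(a, 'argmax', axis=axis, out=out, **kwds)
    return bound(*args, **kwds)
ValueError: attempt to get argmax of an empty sequence
```

View pics/o_side.png

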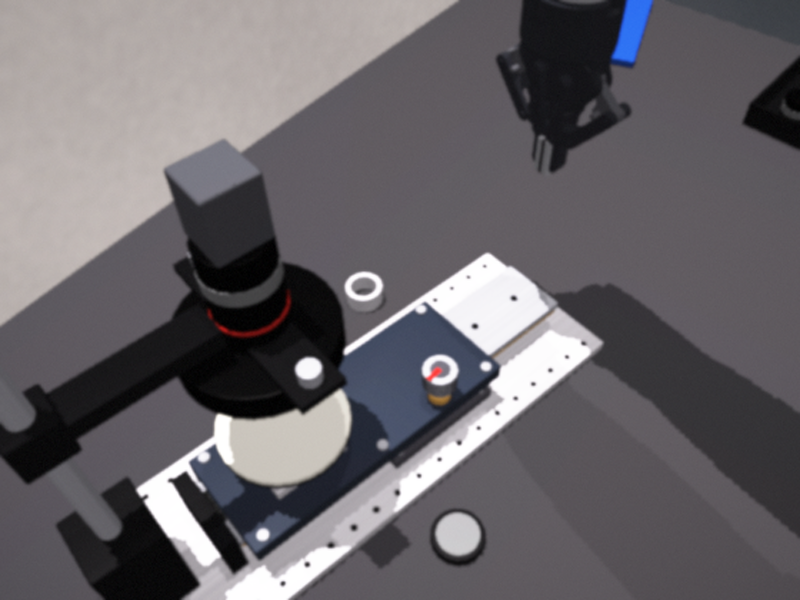

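View pics/o_top.png

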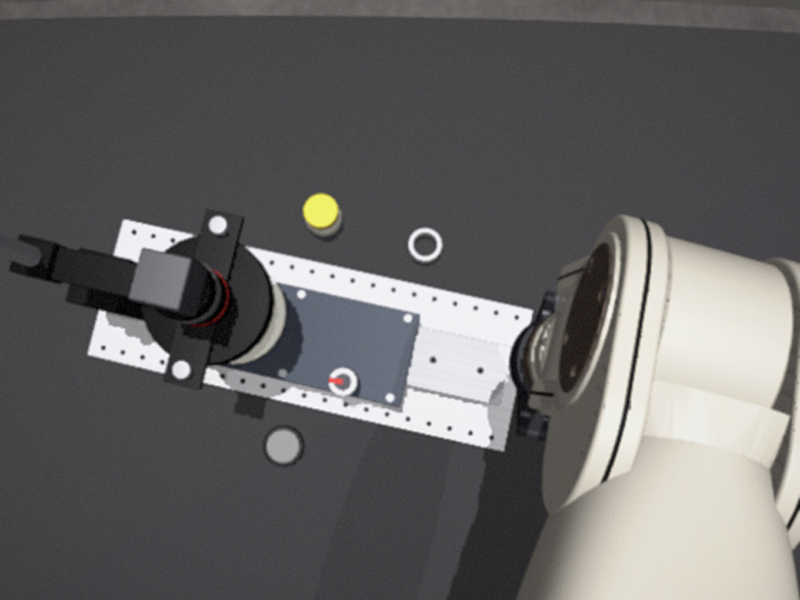

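View pics/o_w.png

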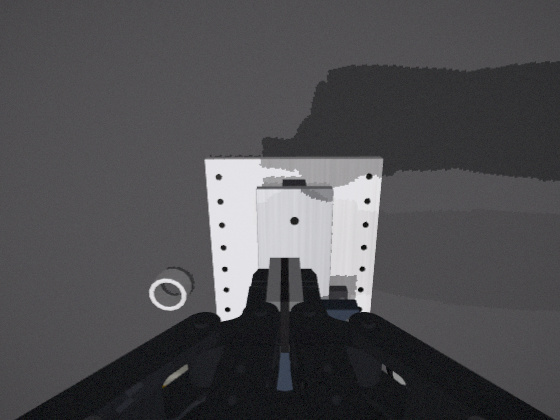

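```bash
python3 - <<'E'
from h import *
C=cam('top');c,s=np.cos(-.2014),np.sin(-.2014);Rm=np.array([[c,-s],[s,c]]);t=np.array([.5325,.0697])
for uv in [(420,313),(403,410)]:
    a=atz(C,np.array(uv)*.7,.066)[:2];print(a,Rm.T@(a-t))
a=np.array([.506,-.0241]);print('tcp at stop',Rm.T@(a-t))
im=pic('side','z.png');cv2.imwrite('pics/z2.png',cv2.resize(im[300:420,90:220,::-1],(650,600),interpolation=cv2.INTER_CUBIC))
E
```

```text
[ 0.56068039 -0.02563819] [ 0.04668237 -0.08777393]
[ 0.45273607 -0.00859283] [-0.06248991 -0.09266641]
tcp at stop [-0.0072005  -0.09720516]
```

View pics/z2.png

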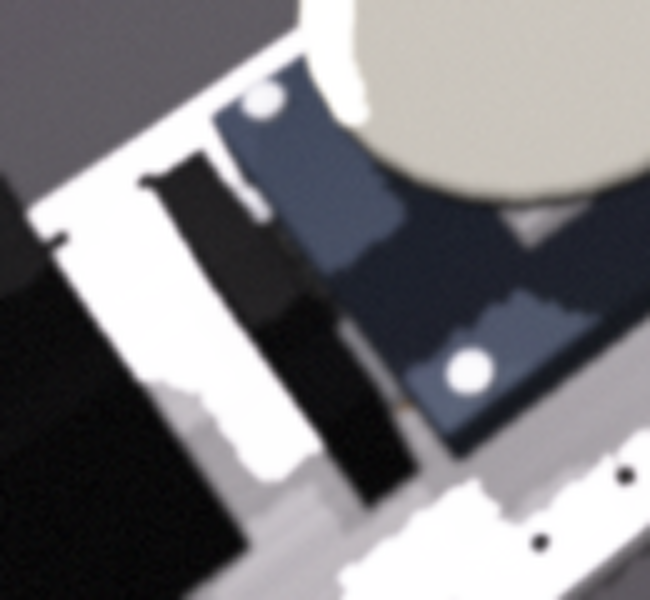

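The rear face is at unit y = -0.090 (average of its two corners), which is exactly the home position. The dark nub of the stop touches the saddle's front middle. The loose items and the stand haven't moved, so I hand in.

```bash
python3 -c "
from h import *
print(bot.job_done()); print(bot.get_obs()['clock'])"
```

```text
the job is handed in; nothing more can be done
None
the job is handed in; nothing more can be done
```

I set the thumbscrew, pushed the saddle home against the end stop with the white table under the lens, let go, and handed the job in at about 19 s of the 64 s allowed.

- **Tightening:** The screw bottomed after about 1.4 rad clockwise. I stopped at about 0.24 N m over the thread drag, the middle of the finger-tight range. Joint torque gave 0.24 and the wrist torque sensor, which is noisy, gave about 0.25.
- **Backing off:** I first overshot to about 1.60 rad, then corrected by 0.04 rad. After release the red bar showed about 1.575 rad, against 1.571 for a quarter turn. I did not measure the bar closely again after the push (it was out of the wrist camera's view), but the top and side pictures show it pointing the same way.
- **Sliding:** The saddle slid at a steady 11–12.5 N, which matches the expected light drag. At the stop it halted and the force rose to about 30 N at most before I backed away.
- **Last checks:**
  - The saddle's rear face measured at -90 mm on the unit's axis, which is the home position. Its two corners read -88 and -93 mm, so this is good to a few mm.
  - A close view shows a narrow gap at both sides of the stop and a dark part touching in the middle. I took that as contact because the force rise agrees.
  - My camera fit of the unit was about 7 mm off sideways, so I aimed at the saddle and screw directly.
  - The stand, lens cap, spacer ring and jar look unmoved.

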